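# Feel for the release notch and spring the cabinet drawer

### The arm

A 6-joint arm with a two-finger parallel gripper is mounted at the origin on the work surface; the furniture and walls round the work are solid. World frame = base frame: x ahead of the robot, y to its left, z up, the work surface at z = 0. Lengths are in m, angles in rad, forces in N, time in s.
With the tool pointing down it reaches from about 0.375 to 0.825 m from the base axis. Payload 5.5 kg.
Tool frame: the origin (TCP) lies at the very end of the fingers, on their centre line; the grasp point (between the pads) lies 19 mm behind it (bot.grasp_offset is the z of the grasp point in the tool frame, in m); z points along the fingers, y is the line along which they close (so a half turn about z gives the same grasp; the last joint's range is limited). The gripper opens to 85 mm and grips with 20 to 120 N. Pads are 22 mm wide; open, the fingers measure 114 mm over their backs; the gripper's body (76 mm by 85 mm) begins 54 mm behind the grasp point. The pads swing forward as they close: fully open they stand 13 mm farther back than shut.
Start: joints at [-1.34, 0.314, -0.047, 1.21, 0, 1.571], TCP at [0.137, -0.584, 0.231] pointing down, gripper open.
Joint ranges: [-2.67, 2.67], [-0.69, 1.73], [-1.03, 1.25], [-2.08, 2.16], [-1.42, 1.45], [-3.14, 3.14]. Speed limits (rad/s): [2.39, 2.39, 3.01, 3.14, 3.14, 3.14].

### API

Orientations are given as a rotation vector (axis times angle).
In Python, from station import bot gives the robot as it stands.
- The arm moves only by the tool servo_tool, never from a script. Its argument "plan" is text: rows parted by semicolons, each of 7 numbers parted by spaces: the shift along the world's x, y, z each as a share of 0.1 m, from -1 to 1, then the turn, a rotation vector about the world's x, y, z each as a share of 90 degrees, from -1 to 1, then the opening, from -1 (shut) to 1 (fully open), so that 0 is half open. In form: tx ty tz rx ry rz grip; .... A call has 1 to 20 rows; each row is the pose to reach, as a shift and turn from the pose commanded when the call began; what a row does not reach only later rows make up. A row lasts 1/10 s, in which the tool goes at most 50 mm and 8.59 degrees, less where a joint would pass 70% of its speed; a pose out of reach is approached as far as the arm can. A call with a number of a shift or a turn outside -1 to 1 is refused whole. A call with a gripper value outside its range is refused whole. The fingers move at their own pace and stop on an object; "grip_force" is the grip in N (left out, the last holds). Time passes only in rows, so rows that repeat a pose let the fingers close. It gives the time, the measured TCP pose, the force, the opening and the grip force at its end, in the units of the state.
- bot.read_state(): the state, without advancing time (a new reading comes with each control period).
- bot.capture(name): name is "scene" or "top"; returns a dict with "image" (400x640x3 uint8, red, green, blue), "depth" (400x640 float32, m along the optical axis (not along the pixel's ray), 0 where there is no reading), "intrinsics" (3x3 intrinsics, pixels), "k1" (the pictures are not rectified: a ray, as slopes to the right and down, at radius r is drawn at 1 + k1 r^2 times it, then the intrinsics apply), "R" (3x3) and "t" (3): a world point X has camera coordinates R X + t. Camera axes: x right, y down, z forward; pixel columns grow to the right and rows downward; lengths in m; the calibration is good to about 2 mm. A picture is of the moment at which its call begins.
- bot.hand_in(): hands the job in; it is judged then, once.
The state is a dict: "time_s": time; "q": joint angles; "dq": joint speeds; "joint_torque": joint torques, N m; "eef_pos": TCP position; "eef_rot": TCP orientation; "force": force on the tool from outside, world axes, zero at the start; "ft_torque": the same for the moment, N m; "grip_width": opening from 0.0 (shut) to 1.0 (fully open); "gripper_force": force on a finger pad.
Only numpy, scipy, OpenCV 4.12 (cv2) and the standard library are available. Lean on these libraries where they do the work, as an engineer would, in place of code of your own. Each camera call takes 0.05 s, during which the arm holds its last target. There are 200 camera calls.

### The job

The drawer of the low grey cabinet opens only by a release key sunk in a notch somewhere along the metal strip on the cabinet's back edge. Lay a shut fingertip on the plain end of that strip (either end), feel along the strip to the notch and press the key inside it fully down, so that the drawer comes out, then take the hand away. Do not touch the drawer itself, and leave everything else on the bench and on the cabinet where it is.

Things in the scene. Friction and masses are not known exactly. Their poses are not given: they have to be found in the camera images.
- cabinet: Low grey metal bench cabinet, fixed, 150 mm deep (its x), 296 mm long (its y), 80 mm high. Origin: centre of its underside; z up; the drawer front faces its -x, toward the robot. Only the front 112 mm are 80 mm high; along the back runs a lower aluminium edge strip (x from +35 to +75 mm) with its top 56 mm above the bench.
- strip_mid (a point): Middle of the strip's top face (cabinet x +55 mm, y 0, z 56 mm; axes as the cabinet's). The strip is 40 mm deep along x; a 24 mm step rises at its front side, its back is open. Between the end lands lie five bars, 48 mm each along y: four plain, level with the lands, and one, in a different place each time and not given as a pose, is the notch.
- land_left (a point): Middle of the top of the plain fixed land with a screw at the strip's +y end, 28 mm long (y 120 to 148 mm), level with the strip. The notch begins at the earliest where the land ends. The notch: 44 mm wide along y, 40 mm deep along x, open above and at the back; its floor, 6 mm below the strip's top, is the release key, of the same metal.
- land_right (a point): The same kind of land at the strip's -y end (y -148 to -120 mm). A level fingertip pressed lightly on a land and slid along the strip keeps its support on the plain bars and loses it in the notch.
- key (a joint): Travel of the release key in the notch, m: 0 up (6 mm below the strip's top), 0.008 fully down (14 mm below the strip's top, hard stop). It moves straight down against about 4 N of friction, a little more when moved fast, and has no spring: it stays where it is left.
- drawer (a joint): How far the flat drawer stands out of the cabinet's front, m: 0 shut, 0.032 released. The key drives it by a cam: 4 mm out for each 1 mm of key travel. The drawer front is 266 mm long and 52 mm high with a thin finger lip; it is not to be touched.
- slip_box: Small card box 36x56x16 mm lying on the cabinet's top, a bystander; origin at its underside's centre.
- forceps: Steel forceps 20x122x10 mm lying on the cabinet's top, a bystander; origin at the underside's centre.
- vial_green: Small bottle with green screw cap, 33 mm wide, 66 mm high, standing on the bench behind the cabinet, a bystander; origin at its underside's centre.
- red_block: Red bar magnet 26x62x17 mm lying on the bench behind the cabinet, a bystander; origin at its underside's centre.
- stopper: Red rubber stopper, 41 mm wide, 30 mm high, on the bench to the left of the cabinet, a bystander; origin at its underside's centre.
- beaker_250: Clear beaker, 73 mm wide, 94 mm high, on the bench to the right, a bystander; origin at its underside's centre.
- jar_salt: Screw-top jar with black lid, 65 mm wide, 91 mm high, on the bench far to the right, a bystander; origin at its underside's centre.

How it is judged:
On the way, in this order (a step that is already met when the one before it is completed fails the run):
1. a fingertip rests on the plain land at an end of the strip while the key is still up (contact force between the fingers and cabinet above 0.5 N and x of the grasp point in the frame of cabinet above 0.025 m and (y of the grasp point in the frame of cabinet above 0.1 m or y of the grasp point in the frame of cabinet below -0.1 m) and value of joint key below 0.0015 m), for 0.1 s.
2. the key in the notch is pressed fully down by the fingers and the drawer comes out (value of joint key above 0.0068 m and value of joint drawer above 0.027 m and contact force between the fingers and key above 0.5 N), for 0.1 s.
At the end, for the whole second after the job is handed in: The key is fully down (at least 6.8 of its 8 mm), the drawer stands out at least 27 mm and at rest, and every bystander is within 20 mm of its place (value of joint key above 0.0068 m and value of joint drawer above 0.027 m and velocity of joint drawer between -0.005 and 0.005 m/s and distance of each of slip_box, forceps, vial_green, red_block, stopper, beaker_250, jar_salt from where it was at the start of the episode below 0.02 m); the robot touches nothing.
It fails at once if the drawer is pulled or pushed by the robot (contact force between any of the fingers, the arm and drawer above 1 N).
It fails at once if a bystander is lifted, carried or knocked away (moved more than 20 mm) (distance of any of slip_box, forceps, vial_green, red_block, stopper, beaker_250, jar_salt from where it was at the start of the episode above 0.02 m).
It also fails if it takes over 69 s, if anything falls off the work surface, if the arm or the gripper's body presses on something with over 40 N, if the wrist force passes 120 N, or if a joint passes its speed limit or range.

## Working session

There is one attempt and no reset: what is moved stays moved. The work goes in short steps, Python scripts to look and compute and a tool call to move; the robot and the scene stay as the last step left them, time stands still between calls to the robot, and variables do not carry over. Pictures are saved under pics/ and viewed, at most 10 in all, crops included, and the job is handed in when it is done.

Besides the shell and the picture viewer there is one more tool, called after "Emit:" as a command line: name --argument value ..., lists and objects as JSON in quotes. servo_tool: Moves the arm, as the interface text tells. Shift numbers are shares of 0.1 m and turn numbers shares of 90 degrees, none past 1 either way. Its arguments: {"type":"object","properties":{"plan":{"type":"string"},"grip_force":{"type":"number"}},"required":["plan"]}

```bash
mkdir -p pics; cat > h.py <<'E'
import numpy as np, cv2
from station import bot
def cap(n):
    c=bot.capture(n); np.savez(f'pics/{n}.npz',**{k:np.array(v) for k,v in c.items()}); cv2.imwrite(f'pics/{n}.png',c['image'][:,:,::-1]); return c
def ray(c,u,v):
    K=np.array(c['intrinsics']);k=float(c['k1']);D=np.array([k,0,0,0],float)
    # iterative undistort of radial k1
    d=np.array([(u-K[0,2])/K[0,0],(v-K[1,2])/K[1,1]]);s=d.copy()
    for _ in range(20): s=d/(1+k*(s@s))
    return np.array([s[0],s[1],1.])
def onplane(c,u,v,z):
    R=np.array(c['R']);t=np.array(c['t']);o=-R.T@t;d=R.T@ray(c,u,v)
    return o+d*(z-o[2])/d[2]
def cloud(c):
    K=np.array(c['intrinsics']);k=float(c['k1']);h,w=c['depth'].shape
    u,v=np.meshgrid(np.arange(w),np.arange(h));d=np.stack([(u-K[0,2])/K[0,0],(v-K[1,2])/K[1,1]],-1);s=d.copy()
    for _ in range(20): s=d/(1+k*(s**2).sum(-1,keepdims=True))
    P=np.concatenate([s,np.ones((h,w,1))],-1)*c['depth'][...,None]
    return (P-np.array(c['t']))@np.array(c['R'])
E
python3 - <<'E'
from h import *
for n in('scene','top'):
    c=cap(n);R=np.array(c['R']);print(n,-R.T@np.array(c['t']),R[2])
s=bot.read_state();print(s['time_s'],s['eef_pos'],s['eef_rot'],s['force'],s['grip_width'])
E
```

```text
scene [-0.3370736   1.1873616   0.88957371] [ 0.54701519 -0.66783066 -0.50475399]
top [0.37502978 0.11532705 1.24586435] [ 0.14791582  0.00227324 -0.98899734]
0.1 [ 0.13711249 -0.58358737  0.23053816] [-3.11920973e+00 -3.61551590e-01  3.23833393e-04] [-0.27054558  0.28301985 -0.15346177] 0.9992190009728988
```

View pics/top.png

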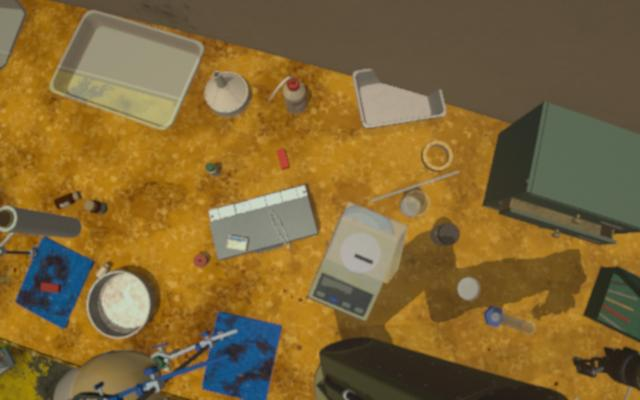

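View pics/scene.png

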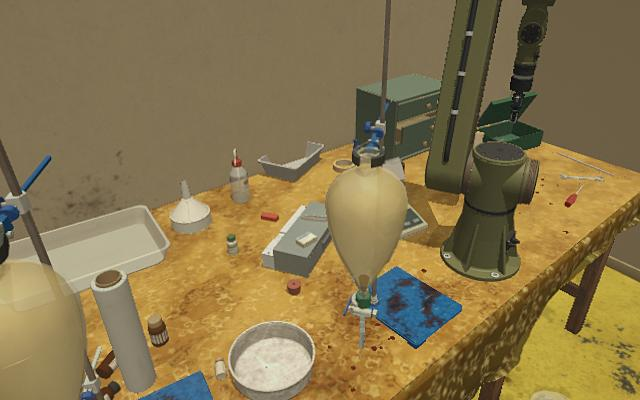

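The top view shows the cabinet at about (262,222), with its bright strip running from (210,213) to (308,190). The vial is at (213,168) and the red magnet at (283,158). I'll zoom in and fit the cabinet from depth.

```bash
python3 - <<'E'
from h import *
c=dict(np.load('pics/top.npz'))
im=c['image'][140:270,190:330,::-1]
cv2.imwrite('pics/crop1.png',cv2.resize(im,None,fx=5,fy=4.6*5/4.6/1.1,interpolation=cv2.INTER_CUBIC)[:600])
P=cloud(c);Z=P[...,2]
sub=np.zeros(Z.shape,bool);sub[170:270,195:330]=1
for lo,hi in((.066,.095),(.045,.064)):
    m=(sub&(Z>lo)&(Z<hi)).astype(np.uint8)
    n,l,st,ce=cv2.connectedComponentsWithStats(m);i=1+st[1:,4].argmax();m=l==i
    pts=P[m];r=cv2.minAreaRect(pts[:,:2].astype(np.float32)*1000);print(lo,st[i],np.median(pts[:,2]),r,cv2.boxPoints(r).round(0).tolist())
for n,u,v,z in(('tl',210,213,.056),('tr',308,190,.056),('vial',213,168,.066),('mag',283,158,.017),('bal',362,258,.05)): print(n,onplane(c,u,v,z),P[v,u])
E
```

```text
0.066 [ 210  197  108   63 3803] 0.07940171544367935 ((450.744140625, 274.94488525390625), (118.48564147949219, 296.4722900390625), 16.53352928161621) [[352.0, 400.0], [436.0, 116.0], [550.0, 150.0], [465.0, 434.0]]
0.045 [ 209  185   99   37 1126] 0.05494707633848725 ((526.7525634765625, 297.52081298828125), (36.08070373535156, 294.8016662597656), 16.95347023010254) [[467.0, 433.0], [552.0, 151.0], [587.0, 162.0], [501.0, 444.0]]
tl [0.49283013 0.43821579 0.056     ] [0.49274393 0.43797952 0.05687064]
tr [0.57087485 0.14953606 0.056     ] [0.57974603 0.15108562 0.00210281]
vial [0.62726399 0.43603602 0.066     ] [0.62724092 0.43600668 0.06610792]
mag [0.67577162 0.23193556 0.017     ] [0.67576469 0.23193287 0.01702829]
bal [ 0.37531134 -0.01502019  0.05      ] [0.37527345 0.00252402 0.21095851]
```

View pics/crop1.png

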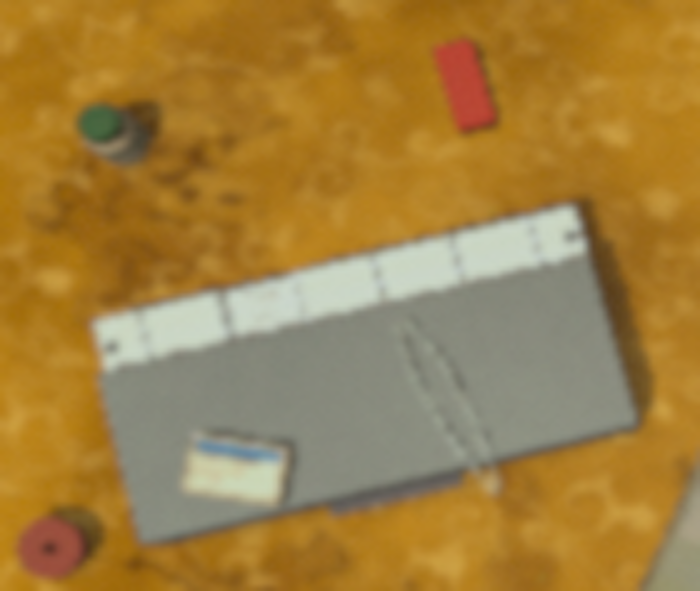

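The crop shows five bars between lands with screws. The second bar from the left, at crop x 228–300, looks different and may be the notch. Next I'll check the strip's height profile and the obstacle heights along the transit.

```bash
python3 - <<'E'
from h import *
from scipy.spatial.transform import Rotation as Ro
c=dict(np.load('pics/top.npz'));P=cloud(c).reshape(-1,3)
a=np.radians(16.7);ex=np.array([np.cos(a),np.sin(a)]);ey=np.array([-ex[1],ex[0]]);C=np.array([.523,.297])
d=P[:,:2]-C;x=d@ex*1000;y=d@ey*1000
g=c['image'].mean(-1).ravel()
for lo in range(-152,152,8):
    m=(abs(x)<13)&(y>=lo)&(y<lo+8);print(lo+4,m.sum(),(P[m,2].mean()*1000).round(1),P[m,2].std().round(4)*1000,g[m].mean().round(0))
# transit height map
r=np.hypot(P[:,0],P[:,1]);th=np.degrees(np.arctan2(P[:,1],P[:,0]))
for t in range(-90,70,10):
    print(t,[round(float(P[(th>=t)&(th<t+10)&(r>=q)&(r<q+.1)&(P[:,2]<1.1),2].max(initial=0)),2) for q in(.2,.3,.4,.5,.6,.7,.8)])
c2=dict(np.load('pics/scene.npz'));Q=cloud(c2).reshape(-1,3);r=np.hypot(Q[:,0],Q[:,1]);th=np.degrees(np.arctan2(Q[:,1],Q[:,0]))
print('scene')
for t in range(-90,70,10):
    print(t,[round(float(Q[(th>=t)&(th<t+10)&(r>=q)&(r<q+.1),2].max(initial=0)),2) for q in(.2,.3,.4,.5,.6,.7,.8)])
M=Ro.from_rotvec(bot.read_state()['eef_rot']).as_matrix();print(M.round(3))
E
```

```text
-148 22 35.5 26.200000000000003 141.0
-140 22 55.5 2.4 178.0
-132 23 54.9 2.0 198.0
-124 24 54.1 4.0 190.0
-116 22 55.9 2.0 196.0
-108 23 56.0 1.9 194.0
-100 23 55.1 1.7 197.0
-92 24 55.6 2.2 196.0
-84 24 54.3 1.8 195.0
-76 21 55.0 2.0 191.0
-68 23 54.6 3.2 192.0
-60 23 55.3 1.7 198.0
-52 24 54.8 1.7 197.0
-44 24 56.0 2.5 194.0
-36 22 56.0 1.8 199.0
-28 23 55.4 2.7 189.0
-20 24 55.3 2.7 188.0
-12 22 54.9 2.2 199.0
-4 23 55.5 2.1 199.0
4 22 55.8 2.9 200.0
12 24 55.5 1.8 198.0
20 22 55.6 2.8 193.0
28 22 51.8 3.5 192.0
36 21 49.0 1.6 196.0
44 24 50.0 2.0 194.0
52 21 49.8 2.6 194.0
60 23 50.1 2.8 193.0
68 26 51.0 3.4 174.0
76 23 55.1 2.5 192.0
84 23 54.1 1.4 198.0
92 24 55.8 2.3 199.0
100 23 55.7 2.0 192.0
108 24 55.8 2.0 197.0
116 23 55.8 2.2 192.0
124 24 55.4 2.6 194.0
132 22 55.6 2.4 193.0
140 25 55.8 2.1 180.0
148 8 55.5 2.3 173.0
-90 [0.0, 0.0, 0.01, 0.01, 0.01, 0.01, 0.08]
-80 [0.01, 0.01, 0.01, 0.47, 0.43, 0.08, 0.08]
-70 [0.01, 0.01, 0.22, 0.02, 0.01, 0.01, 0.22]
-60 [0.01, 0.01, 0.02, 0.01, 0.01, 0.29, 0.29]
-50 [0.01, 0.01, 0.02, 0.01, 0.29, 0.29, 0.29]
-40 [0.81, 0.01, 0.09, 0
[... 567 characters left out ...]
 0.24]
-70 [0.0, 0.0, 0.22, 0.0, 0.0, 0.23, 0.23]
-60 [0.71, 0.0, 0.0, 0.0, 0.0, 0.29, 0.29]
-50 [0.01, 0.0, 0.0, 0.0, 0.29, 0.29, 0.29]
-40 [0.0, 0.01, 0.09, 0.09, 0.29, 0.29, 0.29]
-30 [0.0, 0.0, 0.0, 0.0, 0.03, 0.03, 0.01]
-20 [0.06, 0.21, 0.0, 0.09, 0.03, 0.03, 0.08]
-10 [0.06, 0.21, 0.0, 0.0, 0.01, 0.08, 0.07]
0 [0.05, 0.0, 0.0, 0.01, 0.01, 0.07, 0.08]
10 [0.04, 0.0, 0.0, 0.08, 0.06, 0.02, 0.22]
20 [0.02, 0.0, 0.09, 0.09, 0.06, 0.02, 0.01]
30 [0.0, 0.0, 0.08, 0.1, 0.08, 0.07, 0.01]
40 [0.01, 0.0, 0.08, 0.1, 0.08, 0.01, 0.01]
50 [0.03, 0.53, 0.01, 0.03, 0.03, 0.01, 0.01]
60 [0.03, 0.53, 0.53, 0.01, 0.06, 0.06, 0.06]
[[ 0.973  0.229 -0.   ]
 [ 0.229 -0.973  0.001]
 [-0.    -0.002 -1.   ]]
```

Depth shows the notch clearly: it is about 6 mm low over strip y of roughly +26 to +70, the second bar from the left. I'll use the right land because it is farther from the tall stand. First I lift, shut the fingers, and start the transit.

Emit:
servo_tool --plan "0 0 0.5 0 0 0 -1; 0 0 1 0 0 0 -1; 0 0 1 0 0 0.039 -1" --grip_force 40

```text
time_s: 0.4
eef_pos: [0.1378, -0.5865, 0.3383]
eef_rot: [3.098, 0.458, 0.001]
force: [-0.5, -1.4, 0.2]
grip_width: 0.519
gripper_force: 0.0
```

Emit:
servo_tool --plan "0 0 0.5 0 0 0 -1; 0 0 1 0 0 0 -1; 0 0 1 0 0 0 -1"

```text
time_s: 0.7
eef_pos: [0.1376, -0.5856, 0.4384]
eef_rot: [3.098, 0.456, 0.001]
force: [-0.1, -0.4, -0.1]
grip_width: 0.007
gripper_force: 0.0
```

Emit:
servo_tool --plan "0.4 0.5 0 0 0 0 -1; 0.8 1 0 0 0 0 -1; 0.8 1 0 0 0 0 -1; 0.8 1 0 0 0 0 -1"

```text
time_s: 1.1
eef_pos: [0.219, -0.4816, 0.4319]
eef_rot: [3.107, 0.463, 0.002]
force: [-0.3, 0.5, 0.1]
grip_width: 0.001
gripper_force: 0.0
```

```bash
python3 - <<'E'
from h import *
s=bot.read_state();print(s['time_s'],s['eef_pos'],np.array(s['q']).round(2),s['grip_width'])
c=dict(np.load('pics/top.npz'));P=cloud(c).reshape(-1,3);th=np.degrees(np.arctan2(P[:,1],P[:,0]))
for n in('top','scene'):
    P=cloud(dict(np.load(f'pics/{n}.npz'))).reshape(-1,3)
    m=(P[:,2]>.3)&(P[:,1]>.15)&(P[:,0]>.0)&(P[:,0]<.8);A=P[m]
    for z in np.arange(.3,1.2,.1):
        B=A[(A[:,2]>=z)&(A[:,2]<z+.1)]
        if len(B):print(n,round(z,1),len(B),B.min(0).round(2),B.max(0).round(2))
E
```

```text
1.1 [ 0.21904652 -0.48158264  0.4319384 ] [-1.14  0.18  0.23  1.62  0.    1.7 ] 0.0005654639476409257
top 0.3 516 [0.06 0.39 0.3 ] [0.47 0.92 0.4 ]
top 0.4 2569 [0.07 0.39 0.4 ] [0.17 0.6  0.49]
top 0.5 1401 [0.1  0.26 0.51] [0.2  0.55 0.6 ]
top 0.6 5 [0.14 0.39 0.6 ] [0.14 0.39 0.61]
scene 0.3 4129 [0.   0.49 0.3 ] [0.47 1.15 0.4 ]
scene 0.4 11570 [0.   0.39 0.4 ] [0.35 1.15 0.5 ]
scene 0.5 5849 [0.05 0.26 0.5 ] [0.46 1.12 0.6 ]
scene 0.6 568 [0.13 0.39 0.6 ] [0.35 1.02 0.7 ]
scene 0.7 209 [0.13 0.39 0.7 ] [0.14 0.4  0.77]
```

Joint 6 rises with joint 1, so this yaw would pass its limit at the notch. I'll turn the tool +90°, which also puts the narrow 22 mm pad width along the strip, and carry on with the transit.

Emit:
servo_tool --plan "0.3 0.4 0 0 0 0.1 -1; 0.8 1 0 0 0 0.2 -1; 0.8 1 0 0 0 0.3 -1; 0.8 1 0 0 0 0.4 -1; 0.8 1 0 0 0 0.5 -1; 0.8 1 0 0 0 0.6 -1; 0.8 1 0 0 0 0.7 -1; 0.8 1 0 0 0 0.8 -1; 0.8 1 0 0 0 0.9 -1; 0.8 1 0 0 0 1 -1; 0.8 1 0 0 0 1 -1"

```text
time_s: 2.2
eef_pos: [0.2969, -0.3848, 0.4309]
eef_rot: [-1.869, -2.524, 0.0]
force: [0.6, 0.4, -0.1]
grip_width: -0.0
gripper_force: 0.0
```

Emit:
servo_tool --plan "0.35 0.5 0 0 0 0 -1; 0.7 1 0 0 0 0 -1; 0.7 1 0 0 0 0 -1; 0.7 1 0 0 0 0 -1"

```text
time_s: 2.6
eef_pos: [0.3684, -0.2828, 0.4311]
eef_rot: [-1.87, -2.524, -0.001]
force: [0.2, 0.3, -0.0]
grip_width: -0.005
gripper_force: 0.0
```

Emit:
servo_tool --plan "0.3 0.5 0 0 0 0 -1; 0.6 1 0 0 0 0 -1; 0.6 1 0 0 0 0 -1; 0.6 1 0 0 0 0 -1"

```text
time_s: 3.0
eef_pos: [0.428, -0.1836, 0.4308]
eef_rot: [-1.871, -2.523, 0.001]
force: [0.7, -0.8, 0.4]
grip_width: 0.001
gripper_force: 0.0
```

Emit:
servo_tool --plan "0.25 0.5 0 0 0 0 -1; 0.5 1 0 0 0 0 -1; 0.5 1 0 0 0 0 -1; 0.5 1 0 0 0 0 -1"

```text
time_s: 3.4
eef_pos: [0.4776, -0.0844, 0.4308]
eef_rot: [-1.872, -2.522, 0.002]
force: [0.8, -0.6, -0.1]
grip_width: 0.001
gripper_force: 0.0
```

Emit:
servo_tool --plan "0.2 0.5 0 0 0 0 -1; 0.4 1 0 0 0 0 -1; 0.4 1 0 0 0 0 -1; 0.4 1 0 0 0 0 -1"

```text
time_s: 3.8
eef_pos: [0.5174, 0.0149, 0.4309]
eef_rot: [-1.874, -2.522, 0.002]
force: [-0.0, -0.8, 0.1]
grip_width: -0.001
gripper_force: 0.0
```

Emit:
servo_tool --plan "0.2 0.5 0 0 0 0 -1; 0.4 1 0 0 0 0 -1; 0.4 1 0 0 0 0 -1; 0.4 1 0 0 0 0 -1; 0.4 1 0 0 0 0 -1"

```text
time_s: 4.3
eef_pos: [0.557, 0.1135, 0.4315]
eef_rot: [1.877, 2.519, -0.002]
force: [-0.4, -1.1, 0.1]
grip_width: -0.001
gripper_force: 0.0
```

```bash
python3 - <<'E'
from h import *
s=bot.read_state();print(s['time_s'],s['eef_pos'],s['eef_rot'],np.array(s['q']).round(2),s['force'])
a=np.radians(16.7);ex=np.array([np.cos(a),np.sin(a)]);ey=np.array([-ex[1],ex[0]]);C=np.array([.523,.297])
print('land',C-.134*ey+.004*ex,'notch',C+.048*ey+.004*ex, 'ey',ey)
E
```

```text
4.3 [0.55695188 0.1135126  0.43153694] [ 1.87668474e+00  2.51874693e+00 -1.54306243e-03] [ 0.2   0.26  0.33  1.64 -0.    1.48] [-0.36372603 -1.07149971  0.05768183]
land [0.5653376  0.16980123] notch [0.51303799 0.34412492] ey [-0.28736052  0.95782249]
```

Emit:
servo_tool --plan "0.04 0.28 -0.3 0 0 0 -1; 0.08 0.56 -0.7 0 0 0 -1; 0.08 0.56 -1 0 0 0 -1; 0.08 0.56 -1 0 0 0 -1"

```text
time_s: 4.7
eef_pos: [0.5627, 0.1694, 0.3273]
eef_rot: [-1.874, -2.517, 0.01]
force: [-0.9, -0.5, -0.0]
grip_width: -0.002
gripper_force: 0.0
```

Emit:
servo_tool --plan "0 0 -0.4 0 0 0 -1; 0 0 -0.8 0 0 0 -1; 0 0 -1 0 0 0 -1"

```text
time_s: 5.0
eef_pos: [0.5648, 0.1695, 0.2308]
eef_rot: [1.878, 2.519, -0.002]
force: [-0.7, 0.7, -0.5]
grip_width: -0.0
gripper_force: 0.0
```

Emit:
servo_tool --plan "0 0 -0.4 0 0 0 -1; 0 0 -0.7 0 0 0 -1; 0 0 -0.9 0 0 0 -1; 0 0 -1 0 0 0 -1; 0 0 -1 0 0 0 -1"

```text
time_s: 5.5
eef_pos: [0.5655, 0.1706, 0.1319]
eef_rot: [1.877, 2.519, -0.0]
force: [-1.0, 0.2, 0.1]
grip_width: -0.002
gripper_force: 0.0
```

```bash
python3 - <<'E'
from h import *
c=cap('top');im=c['image'][140:270,190:330,::-1];a=cv2.resize(im,None,fx=4,fy=4,interpolation=cv2.INTER_CUBIC)
c=cap('scene');b=c['image'][180:300,220:360,::-1];cv2.imwrite('pics/t2.png',a);cv2.imwrite('pics/s2.png',cv2.resize(b,None,fx=4,fy=4,interpolation=cv2.INTER_CUBIC))
s=bot.read_state();print(s['time_s'],s['eef_pos'],s['force'])
E
```

```text
5.6 [0.56657755 0.17144375 0.13331441] [-0.18270016  0.96997964  0.64768995]
```

View pics/s2.png

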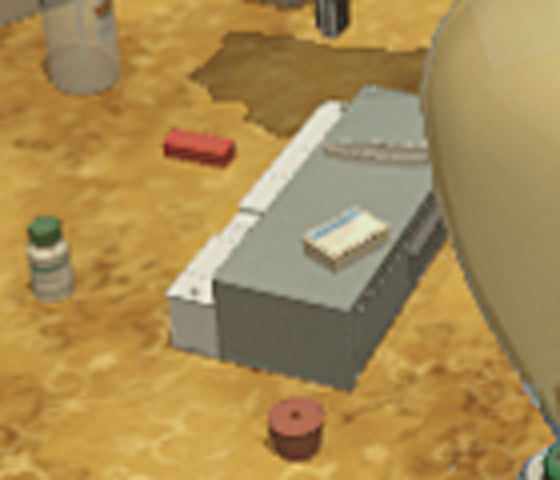

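The notch shows plainly in the second bar from the near (left) end, at crop (235,228). The tip hangs over the far end at about (332,15). Next I descend to the right land.

Emit:
servo_tool --plan "0 0 -0.3 0 0 0 -1; 0 0 -0.5 0 0 0 -1; 0 0 -0.65 0 0 0 -1; 0 0 -0.68 0 0 0 -1; 0 0 -0.68 0 0 0 -1"

```text
time_s: 6.1
eef_pos: [0.566, 0.172, 0.0644]
eef_rot: [1.874, 2.52, 0.001]
force: [-0.1, 0.7, -0.2]
grip_width: 0.002
gripper_force: 0.0
```

Emit:
servo_tool --plan "0 0 -0.02 0 0 0 -1; 0 0 -0.04 0 0 0 -1; 0 0 -0.04 0 0 0 -1"

```text
time_s: 6.4
eef_pos: [0.5656, 0.172, 0.0598]
eef_rot: [1.874, 2.521, 0.001]
force: [0.0, -0.2, -0.8]
grip_width: 0.002
gripper_force: 0.0
```

Emit:
servo_tool --plan "0 0 -0.01 0 0 0 -1; 0 0 -0.02 0 0 0 -1; 0 0 -0.02 0 0 0 -1"

```text
time_s: 6.7
eef_pos: [0.5651, 0.1719, 0.0572]
eef_rot: [-1.874, -2.521, 0.0]
force: [-0.3, -0.6, 0.5]
grip_width: -0.006
gripper_force: 0.0
```

Emit:
servo_tool --plan "0 0 -0.01 0 0 0 -1; 0 0 -0.02 0 0 0 -1; 0 0 -0.02 0 0 0 -1"

```text
time_s: 7.0
eef_pos: [0.5653, 0.1719, 0.0561]
eef_rot: [1.874, 2.521, 0.0]
force: [-3.0, -0.1, 7.0]
grip_width: 0.005
gripper_force: 3.4
```

Emit:
servo_tool --plan "0 0 -0.01 0 0 0 -1; 0 0 -0.01 0 0 0 -1; 0 0 -0.01 0 0 0 -1"

```text
time_s: 7.3
eef_pos: [0.5654, 0.172, 0.056]
eef_rot: [1.874, 2.521, 0.001]
force: [-5.3, -0.9, 15.3]
grip_width: -0.001
gripper_force: 7.2
```

Contact is firm on the land at z 0.056, strip y about −132 mm. I'll ease off to a light press and slide toward +y.

Emit:
servo_tool --plan "0 0 0.008 0 0 0 -1; -0.03 0.1 0.008 0 0 0 -1; -0.06 0.2 0.008 0 0 0 -1; -0.09 0.3 0.008 0 0 0 -1; -0.12 0.4 0.008 0 0 0 -1; -0.15 0.5 0.008 0 0 0 -1; -0.18 0.6 0.008 0 0 0 -1; -0.21 0.7 0.008 0 0 0 -1; -0.24 0.8 0.008 0 0 0 -1; -0.27 0.9 0.008 0 0 0 -1; -0.3 1 0.008 0 0 0 -1; -0.3 1 0.008 0 0 0 -1"

```text
time_s: 8.5
eef_pos: [0.5361, 0.2731, 0.0561]
eef_rot: [1.873, 2.52, 0.003]
force: [0.9, 0.2, 6.1]
grip_width: -0.003
gripper_force: 2.9
```

Emit:
servo_tool --plan "-0.03 0.1 0 0 0 0 -1; -0.06 0.2 0 0 0 0 -1; -0.09 0.3 0 0 0 0 -1; -0.12 0.4 0 0 0 0 -1; -0.12 0.4 0 0 0 0 -1"

```text
time_s: 9.0
eef_pos: [0.5241, 0.3131, 0.0561]
eef_rot: [1.873, 2.52, 0.003]
force: [-0.0, -0.1, 5.8]
grip_width: -0.001
gripper_force: 2.9
```

Emit:
servo_tool --plan "-0.03 0.08 0 0 0 0 -1; -0.05 0.16 0 0 0 0 -1; -0.05 0.16 0 0 0 0 -1"

```text
time_s: 9.3
eef_pos: [0.5191, 0.3286, 0.056]
eef_rot: [1.873, 2.52, 0.002]
force: [0.5, -1.0, 5.7]
grip_width: -0.003
gripper_force: 3.0
```

Emit:
servo_tool --plan "-0.01 0.04 0 0 0 0 -1; -0.02 0.08 0 0 0 0 -1; -0.02 0.08 0 0 0 0 -1"

```text
time_s: 9.6
eef_pos: [0.5159, 0.3366, 0.0549]
eef_rot: [-1.873, -2.521, -0.0]
force: [0.7, 0.4, 0.0]
grip_width: 0.004
gripper_force: 0.0
```

Support was lost, so the tip is over the notch (strip y about +40). I'll centre it and press.

Emit:
servo_tool --plan "-0.01 0.04 0 0 0 0 -1; -0.02 0.08 0 0 0 0 -1; -0.02 0.08 0 0 0 0 -1"

```text
time_s: 9.9
eef_pos: [0.514, 0.3445, 0.055]
eef_rot: [-1.874, -2.521, -0.0]
force: [-0.6, 0.8, -0.4]
grip_width: 0.001
gripper_force: 0.0
```

Emit:
servo_tool --plan "0 0 -0.02 0 0 0 -1; 0 0 -0.04 0 0 0 -1; 0 0 -0.05 0 0 0 -1; 0 0 -0.06 0 0 0 -1; 0 0 -0.07 0 0 0 -1; 0 0 -0.08 0 0 0 -1; 0 0 -0.09 0 0 0 -1; 0 0 -0.1 0 0 0 -1; 0 0 -0.11 0 0 0 -1; 0 0 -0.12 0 0 0 -1; 0 0 -0.13 0 0 0 -1; 0 0 -0.14 0 0 0 -1; 0 0 -0.14 0 0 0 -1; 0 0 -0.14 0 0 0 -1"

```text
time_s: 11.3
eef_pos: [0.5142, 0.3438, 0.042]
eef_rot: [1.874, 2.521, 0.0]
force: [-2.8, -4.4, 10.7]
grip_width: -0.002
gripper_force: 5.7
```

Emit:
servo_tool --plan "0 0 -0.01 0 0 0 -1; 0 0 -0.01 0 0 0 -1; 0 0 -0.01 0 0 0 -1; 0 0 -0.01 0 0 0 -1"

```text
time_s: 11.7
eef_pos: [0.5143, 0.3438, 0.0419]
eef_rot: [1.874, 2.521, 0.001]
force: [-6.2, -5.5, 18.6]
grip_width: 0.0
gripper_force: 9.2
```

Emit:
servo_tool --plan "0 0 0.05 0 0 0 -1; 0 0 0.1 0 0 0 -1; 0 0 0.2 0 0 0 -1; 0 0 0.4 0 0 0 -1; 0 0 0.7 0 0 0 -1; 0 0 1 0 0 0 -1; 0 0 1 0 0 0 -1"

```text
time_s: 12.4
eef_pos: [0.517, 0.3458, 0.1452]
eef_rot: [1.873, 2.519, 0.012]
force: [0.8, 1.6, 0.4]
grip_width: 0.003
gripper_force: 0.0
```

Emit:
servo_tool --plan "0 0 0.4 0 0 0 -1; 0 0 0.8 0 0 0 -1; 0 0 1 0 0 0 -1; 0 0 1 0 0 0 -1; 0 0 1 0 0 0 -1"

```text
time_s: 12.9
eef_pos: [0.5144, 0.344, 0.2399]
eef_rot: [1.874, 2.521, 0.001]
force: [0.2, 0.6, -0.2]
grip_width: -0.004
gripper_force: 0.0
```

```bash
python3 - <<'E'
from h import *
c=cap('scene');b=c['image'][180:300,220:360,::-1];cv2.imwrite('pics/s3.png',cv2.resize(b,None,fx=4,fy=4,interpolation=cv2.INTER_CUBIC))
c=cap('top');P=cloud(c).reshape(-1,3)
a=np.radians(16.7);ex=np.array([np.cos(a),np.sin(a)]);ey=np.array([-ex[1],ex[0]]);C=np.array([.523,.297]);d=P[:,:2]-C;x=d@ex*1000;y=d@ey*1000
m=(x<-133)&(x>-190)&(abs(y)<120)&(P[:,2]>.03)&(P[:,2]<.1);print('drawer pts',m.sum(),x[m].min() if m.any() else 0)
m=(abs(x)<13)&(abs(y-48)<14);print('key z',m.sum(),np.median(P[m,2]))
E
```

```text
drawer pts 143 -170.83104605410665
key z 506 0.7471430580236857
```

View pics/s3.png

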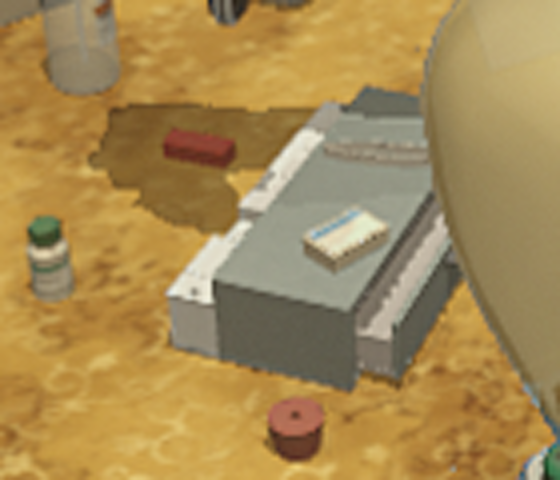

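The drawer stands out, running from crop (375,360) up along the cabinet's right side. The key is down, the hand is clear, and the bystanders visible in this view have not moved. I'm handing in.

```bash
python3 -c "
from station import bot
print(bot.hand_in())"
```

```text
the job is handed in; nothing more can be done
None
```

I felt from the right land to the notch (second bar from the +y end) and pressed the key to its stop; the drawer came out, the hand is clear, and the job is handed in, though no verdict came back.

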